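Read a slide-case label with a press-on code reader

TASK

Draw the code reader out of its tube and set it down flat, without dropping it, on the rubber mat; let go of it there, then take it again by its handle. Press its sprung nose square onto the middle of the sloping barcode label, gently, until the nose is about half pushed in, and hold it steady for a good second. Then lay the reader back down flat on the mat, wholly on it and right way up, and leave everything else on the bench where it stands.

Things in the scene. Friction and masses are not known exactly. Their poses are not given: they have to be found in the camera images.
- reader: code reader, a stick 200 mm long, about 235 g. Origin on its flat underside; x along it to the nose, z out of its back. Grey handle, 26 x 26 mm square, x = -95 to +45 mm; white head 36 mm wide (y), 32 mm high, x = +45 to +85 mm; undersides level at z = 0; round black nose in front. Centre of mass near x = +5 mm. Starts level in the tube, back of the head 5 mm outside the mouth
- nose_tip (a point): centre of the flat front face of the nose: at x = 105 mm, y = 0, z = 16 mm in the reader's frame when not pressed. The nose is a cylinder of 23 mm diameter
- nose (a joint): how far the sprung nose is pushed into the head: 0 free, 0.014 m fully in; the spring is 600 N/m with no preload, so half in (7 mm) takes about 4 N
- tail (a point): centre of the reader's tail end face (x = -95 mm, z = 13 mm in its frame). The handle slides freely in the tube, level, and is clear after 140 mm along the reader's +x. To reach the steep label, take the lying handle with the fingertips leaning about 40 degrees towards the nose; while reading, the TCP must be at less than x = +35 mm (on the handle)
- holster: fixed holster: a level square aluminium tube 150 mm long, outside 38 mm wide and 38 mm high, bore 30 x 30 mm, on a foot 150 x 90 mm and 10 mm high. Origin on the bench under the tube's middle; x along the tube, the open mouth at x = +75 mm, the other end closed. Floor of the bore 50 mm above the bench, top of the tube 84 mm
- mat: black rubber mat fixed on the bench, 270 mm (x) x 160 mm (y), 4 mm thick; origin at the centre of its underside
- label: barcode label, white card 70 mm wide (y) x 45 mm (x) with black bars, on the sloping top of the case; origin at the middle of its face, z the normal out of the face (30 degrees off vertical), x uphill, y level
- case: fixed slide case that has the label: 100 x 100 mm footprint, a wedge whose top slopes up by 30 degrees from its front edge (-x side, about 22 mm high) to its back (+x side, about 80 mm). Origin at the centre of its underside
- plain_case: a second slide case of the same make without a label; not to be used. Fixed; the two cases change places. Origin at the centre of its underside
- jar: bystander: specimen jar, 60 mm diameter, 75 mm high; origin under its centre
- bottle: bystander: glass bottle, 66 mm diameter, 150 mm high; origin under its centre
- wash_bottle: bystander: white bottle, 54 mm diameter, 130 mm high; origin under its centre
- slide_box: bystander: flat blue slide box, 85 x 75 x 28 mm; origin under its centre
- dishes: bystander: stack of three dishes, 90 mm diameter, 43 mm high; origin under its centre

How it is judged:
On the way, in this order (a step that is already met when the one before it is completed fails the run):
1. the reader is out of the tube and lies flat, let go, wholly on the mat (x of nose_tip in the frame of mat between -0.135 and 0.135 m and y of nose_tip in the frame of mat between -0.08 and 0.08 m and x of tail in the frame of mat between -0.135 and 0.135 m and y of tail in the frame of mat between -0.08 and 0.08 m and z of reader in the frame of mat below 0.01 m and angle between reader's own z axis and vertical below 0.12 rad and contact force between the fingers and reader below 0.1 N and linear speed of reader below 0.02 m/s and angular speed of reader below 0.2 rad/s), for 0.2 s.
2. held by its handle, the reader's nose is pressed square on the middle of the label, about half in, steady for a second (x of nose_tip in the frame of label between -0.01 and 0.01 m and y of nose_tip in the frame of label between -0.01 and 0.01 m and z of nose_tip in the frame of label below 0.006 m and angle between the x axis of reader and the z axis of label, either way round below 0.14 rad and value of joint nose between 0.0035 and 0.011 m and contact force between reader and case above 0.5 N and x of the grasp point in the frame of reader below 0.035 m and linear speed of reader below 0.015 m/s and angular speed of reader below 0.15 rad/s), for 1 s.
At the end, for the whole second after the job is handed in: the reader lies flat, right way up (within 7 degrees) and let go, at rest, wholly on the mat, after a first such set-down and then 1 s on the label by its handle: tip within 10 mm of the middle in x and y, square within 8 degrees, nose in 3.5 to 11 mm (all of step 1); the robot touches nothing.
It fails at once if the label case is pressed or struck by the reader with more than 15 N (contact force between reader and case above 15 N).
It fails at once if the reader is dropped (falls free of the fingers faster than 0.6 m/s, a drop of about 20 mm) (contact force between the fingers and reader below 0.1 N and linear speed of reader above 0.6 m/s).
It fails at once if a bystander is moved by more than 20 mm (distance of any of jar, bottle, wash_bottle, slide_box, dishes from where it was at the start of the episode above 0.02 m).
It also fails if it takes over 69 s, if anything falls off the work surface, if the arm or the gripper's body presses on something with over 40 N, if the wrist force passes 120 N, or if a joint passes its speed limit or range.

ROBOT

A 6-joint arm with a two-finger parallel gripper is mounted at the origin on the work surface. World frame = base frame: x ahead of the robot, y to its left, z up, the work surface at z = 0. Lengths are in m, angles in rad, forces in N, time in s.
With the tool pointing down it reaches from about 0.35 to 0.775 m from the base axis. Payload 7.3 kg.
Tool frame: the origin (TCP) lies between the finger pads, 19 mm behind the fingertips; this is the grasp point; z points along the fingers, y is the line along which they close (so a half turn about z gives the same grasp; the last joint's range is limited). The gripper opens to 92 mm and grips with 3 to 60 N. Pads are 19 mm wide; open, the fingers measure 130 mm over their backs; the gripper's body (75 mm by 190 mm) begins 47 mm behind the grasp point.
Start: joints at [1.042, 0.342, 1.524, -0, 1.275, -0.146], TCP at [0.196, 0.487, 0.246] pointing down, gripper open.
Joint ranges: [-2.53, 2.53], [-0.77, 2.02], [0.04, 2.7], [-1, 4.14], [0.28, 2.66], [-3.11, 3.11]. Speed limits (rad/s): [2.57, 2.57, 3.14, 3.14, 3.14, 3.14].

INTERFACE

Orientations are given as [roll, pitch, yaw] about the fixed x, y, z axes, in that order (R = Rz(yaw) Ry(pitch) Rx(roll)).
In Python, from cell import robot gives the robot as it stands.
- The arm moves only by the shell command python3 drive.py 'ROWS' [OPENING] [FORCE]. ROWS is a JSON list of rows, 1 to 8 of them, each of 6 numbers: dx, dy, dz in m, then a rotation vector rx, ry, rz in rad; each row shifts and turns the commanded pose from where the row before left it, along the tool's axes as they then stand; what a row does not reach is not made up. A row lasts 1/12 s, in which the tool goes at most 0.0417 m and 0.125 rad, less where a joint would pass 70% of its speed; a pose out of reach is approached as far as the arm can. OPENING is the finger opening in m, set as the command begins (- or left out keeps the last). The fingers move at their own pace and stop on an object; FORCE is the grip in N (left out, the last holds). Time passes only in rows, so rows that do not move let the fingers close. It prints the time, the measured TCP pose, the force, the opening and the grip force at its end.
- robot.observe(): the state, without advancing time (a new reading comes with each control period).
- robot.read_camera(name): name is "side" or "top"; returns a dict with "image" (384x512x3 uint8, red, green, blue), "fx", "fy", "cx", "cy" (pixels), "k1" (the pictures are not rectified: a ray, as slopes to the right and down, at radius r is drawn at 1 + k1 r^2 times it, then the intrinsics apply), "pose" (4x4, takes a point from camera to world coordinates). Camera axes: x right, y down, z forward; pixel columns grow to the right and rows downward; lengths in m; the calibration is good to about 2 mm. A picture is of the moment at which its call begins. There is no depth.
- robot.hand_in(): hands the job in; it is judged then, once.
The state is a dict: "time": time; "qpos": joint angles; "qvel": joint speeds; "joint_efforts": joint torques, N m; "tool_pos": TCP position; "tool_rot": TCP orientation; "contact_force": force on the tool from outside, world axes, zero at the start; "torque": the same for the moment, N m; "opening": finger opening in m; "grip_force": force on a finger pad.
Only numpy, scipy, OpenCV 4.12 (cv2) and the standard library are available. Lean on these libraries where they do the work, as an engineer would, in place of code of your own. Each camera call takes 0.05 s, during which the arm holds its last target. There are 200 camera calls.

## Working session

There is one attempt and no reset: what is moved stays moved. The work goes in short steps, Python scripts to look and compute and a shell command to move; the robot and the scene stay as the last step left them, time stands still between calls to the robot, and variables do not carry over. Pictures are saved under pics/ and viewed, at most 10 in all, crops included, and the job is handed in when it is done.

```bash
ls; mkdir -p pics
python3 - <<'E'
from cell import robot
import cv2
print(robot.observe())
for n in("side","top"):
    c=robot.read_camera(n); cv2.imwrite(f"pics/{n}0.png",c["image"][:,:,::-1])
    print(n,{k:v for k,v in c.items() if k!="image"})
E
```

```text
cell.py
drive.py
pics
{'time': 0.0, 'qpos': array([ 1.04199246e+00,  3.42715500e-01,  1.52503277e+00,  4.13015332e-05,
        1.27542216e+00, -1.46054517e-01]), 'qvel': array([-0.00063203,  0.000857  , -0.00023243,  0.00070755,  0.00088431,
       -0.00099086]), 'joint_efforts': array([ 1.44609068e-03, -4.31259263e+01, -2.44228631e+01,  7.17548607e-02,
        5.58933802e-02, -1.31772795e-04]), 'tool_pos': array([0.19586823, 0.4866723 , 0.24484321]), 'tool_rot': array([-3.14003742e+00, -2.68696967e-04,  2.75883104e+00]), 'contact_force': array([-0.89723405,  0.81419832, -0.41572241]), 'torque': array([-0.01036861,  0.03315638, -0.00490637]), 'grip_force': 0.0, 'opening': 0.09177490812698093}
side {'fx': 417.12539562086465, 'fy': 417.12539562086465, 'cx': 256.0027094180796, 'cy': 200.03381771058574, 'k1': -0.11665571840320042, 'pose': array([[ 0.72863716, -0.52397841,  0.44106067,  0.0092197 ],
       [-0.68489502, -0.55500037,  0.47211588, -0.51922888],
       [-0.00258969, -0.64608143, -0.7632641 ,  0.94549972],
       [ 0.        ,  0.        ,  0.        ,  1.        ]])}
top {'fx': 391.7715674000595, 'fy': 391.7715674000595, 'cx': 256.3141110753953, 'cy': 191.68678302009116, 'k1': -0.08685212187255985, 'pose': array([[ 2.47113925e-02, -9.93166088e-01,  1.14063445e-01,
         3.72591606e-01],
       [-9.99686300e-01, -2.50154938e-02, -1.23527386e-03,
         4.19409428e-02],
       [ 4.08018552e-03, -1.13997138e-01, -9.93472699e-01,
         1.33628969e+00],
       [ 0.00000000e+00,  0.00000000e+00,  0.00000000e+00,
         1.00000000e+00]])}
```
View pics/side0.png

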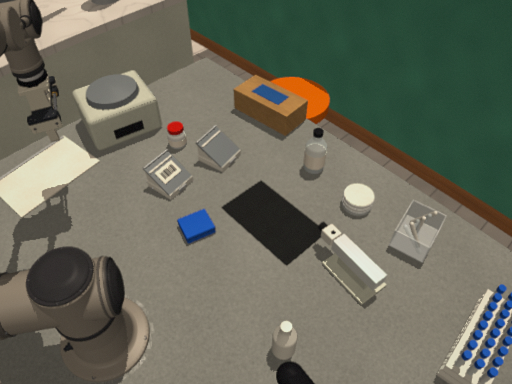

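View pics/top0.png

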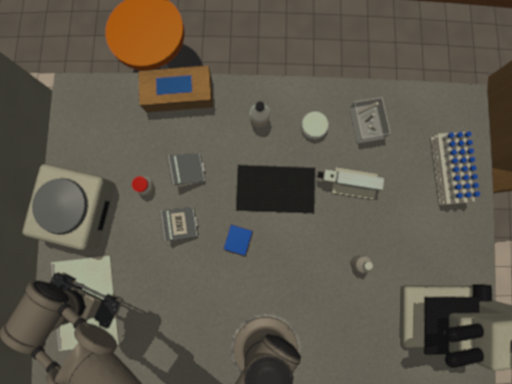

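The side view shows the mat centred near (272,220), the reader head at (330,234), the tube running to (375,285), and the label at (168,172). In the top view the mat is at (276,189), the head at (330,176), the tube end at (381,183) and the label at (179,223). I'll zoom in.

Create h.py:
```python
import numpy as np, cv2
from cell import robot
def cam(n): return robot.read_camera(n)
def ray(c,uv):
    uv=np.atleast_2d(np.float64(uv)).reshape(-1,1,2)
    K=np.array([[c["fx"],0,c["cx"]],[0,c["fy"],c["cy"]],[0,0,1.]])
    p=cv2.undistortPoints(uv,K,np.array([c["k1"],0,0,0.]))[:,0]
    d=np.c_[p,np.ones(len(p))]@c["pose"][:3,:3].T
    return c["pose"][:3,3],d
def plane(c,uv,z):
    o,d=ray(c,uv); return o+d*((z-o[2])/d[:,2])[:,None]
def tri(cs,us,ct,ut):
    o1,d1=ray(cs,us);o2,d2=ray(ct,ut);out=[]
    for a,b in zip(d1,d2):
        s=np.linalg.lstsq(np.c_[a,-b],o2-o1,rcond=None)[0]
        p,q=o1+a*s[0],o2+b*s[1]; out.append(np.r_[(p+q)/2,np.linalg.norm(p-q)])
    return np.array(out)
def proj(c,P):
    M=np.linalg.inv(c["pose"]); P=np.atleast_2d(P)@M[:3,:3].T+M[:3,3]
    x=P[:,:2]/P[:,2:]; x=x*(1+c["k1"]*(x**2).sum(1))[:,None]
    return x*c["fx"]+[c["cx"],c["cy"]]
```

Run:
```python
import cv2,numpy as np
s=cv2.imread("pics/side0.png");t=cv2.imread("pics/top0.png")
def c(i,x,y,w=80,h=60): return cv2.resize(i[y:y+h,x:x+w],(400,300),interpolation=cv2.INTER_CUBIC)
cv2.imwrite("pics/z.png",np.vstack([np.hstack([c(s,310,218,100,84) if 0 else cv2.resize(s[217:301,310:390],(400,420))[:300],c(t,310,155)]),np.hstack([c(s,135,140),c(t,150,195)])]))
# mat corners
for n,i in(("s",s),("t",t)):
    m=((i.max(2)<25)).astype(np.uint8)
    m=cv2.morphologyEx(m,cv2.MORPH_OPEN,np.ones((9,9)))
    for k in cv2.findContours(m,0,2)[0]:
        a=cv2.contourArea(k)
        if a>800: print(n,a,cv2.minAreaRect(k),cv2.approxPolyDP(k,6,True)[:,0].tolist())
```

```text
(no output)
```

View pics/z.png

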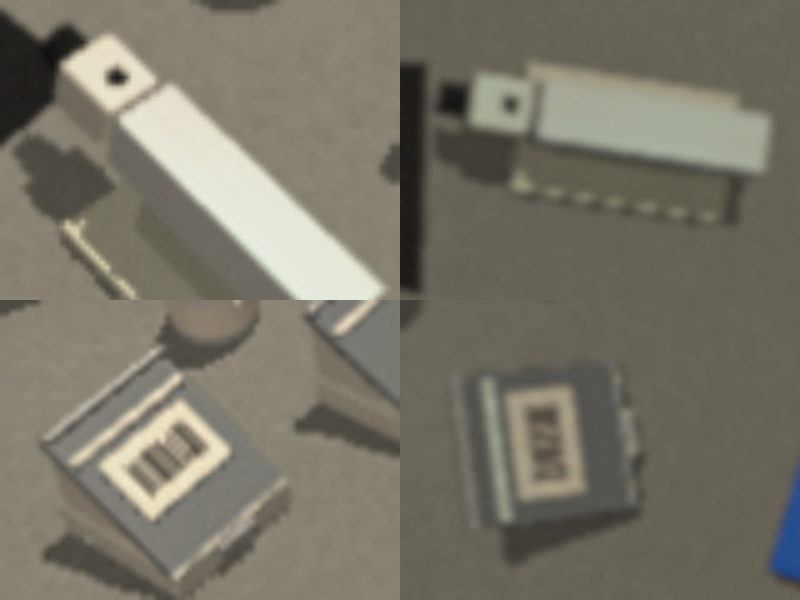

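Zoom: the top view (TR) has the head's pip at (332.2,175.8), with tube top corners at (338,171), (337.4,182.6), (384.4,178) and (383,189.6). The label's corners are clear in both views, and the uphill stripe is at image left in the top view. The nose points towards the mat (+y).

```bash
cat > m.py <<'E'
from h import *
cs,ct=cam("side"),cam("top"); np.set_printoptions(precision=4,suppress=True)
print("pip",tri(cs,[333.2,232.2],ct,[332.2,175.8]))
print("tube mouth corners",tri(cs,[[334.6,240.4],[343.6,233.6]],ct,[[337.4,182.6],[338.2,171]]))
print("label", L:=tri(cs,[[171.4,160],[181.6,170.6],[166,184.4],[154.6,173.6]],ct,[[172,213.4],[185.6,212],[187.4,233.6],[174,235]]))
print("label mean",L.mean(0),"up",(L[0]+L[3]-L[1]-L[2])/2,"lat",(L[0]+L[1]-L[2]-L[3])/2)
for n,c in(("s",cs),("t",ct)):
    i=c["image"]; g=i.max(2)
    m=(g<50).astype(np.uint8); m=cv2.morphologyEx(m,cv2.MORPH_OPEN,np.ones((9,9)))
    for k in cv2.findContours(m,0,2)[0]:
        r=cv2.minAreaRect(k)
        if abs(r[0][0]-274)<12 and abs(r[0][1]-205)<30:
            a=cv2.approxPolyDP(k,6,True)[:,0]; print(n,cv2.contourArea(k),a.tolist()); P=plane(c,a,.004); print(P[:,:2],P.mean(0))
    # label / bright tube
    w=(i.min(2)>150).astype(np.uint8)
    for k in cv2.findContours(w,0,2)[0]:
        r=cv2.boundingRect(k)
        if cv2.contourArea(k)>25 and 140<r[0]<390 and 130<r[1]<300: print(n,r,cv2.contourArea(k),[np.round(x,1).tolist() for x in cv2.boxPoints(cv2.minAreaRect(k))])
    v=i[218 if n=="t" else 165,170 if n=="t" else 172]
E
python3 m.py
```

```text
pip [[ 0.5728 -0.2027  0.0908  0.0015]]
tube mouth corners [[ 0.5526 -0.2209  0.0928  0.0032]
 [ 0.5896 -0.2229  0.0888  0.0008]]
label [[0.4393 0.3128 0.0691 0.0022]
 [0.4455 0.2727 0.0489 0.0038]
 [0.3772 0.2627 0.0462 0.0016]
 [0.3703 0.3033 0.0666 0.0009]]
label mean [0.4081 0.2879 0.0577 0.0022] up [-0.0066  0.0403  0.0203 -0.0012] lat [0.0687 0.0097 0.0026 0.0017]
s 3896.0 [[227, 204], [282, 261], [319, 237], [320, 226], [264, 184]]
[[ 0.4809  0.1105]
 [ 0.4588 -0.1375]
 [ 0.5881 -0.1535]
 [ 0.6187 -0.1304]
 [ 0.615   0.0931]] [ 0.5523 -0.0436  0.004 ]
s (375, 283, 11, 9) 26.0 [[374.3999938964844, 288.8999938964844], [384.0, 281.70001220703125], [385.79998779296875, 284.1000061035156], [376.20001220703125, 291.29998779296875]]
s (334, 234, 53, 49) 764.5 [[333.5, 240.5], [343.0, 231.0], [386.5, 274.5], [377.0, 284.0]]
s (323, 224, 18, 15) 136.0 [[322.5, 229.5], [330.0, 222.0], [340.5, 232.5], [333.0, 240.0]]
s (344, 183, 31, 23) 514.0 [[344.0, 183.0], [374.0, 183.0], [374.0, 205.0], [344.0, 205.0]]
s (155, 160, 26, 24) 296.0 [[154.39999389648438, 172.3000030517578], [171.10000610351562, 158.39999389648438], [180.8000030517578, 170.0], [164.10000610351562, 183.89999389648438]]
t 3272.0 [[239, 166], [237, 209], [313, 211], [313, 168]]
[[ 0.6132  0.1022]
 [ 0.4646  0.1046]
 [ 0.4641 -0.1547]
 [ 0.6129 -0.1536]] [ 0.5387 -0.0254  0.004 ]
t (339, 173, 44, 15) 344.5 [[338.70001220703125, 180.8000030517578], [340.20001220703125, 171.5], [382.3999938964844, 178.60000610351562], [380.8999938964844, 187.8000030517578]]
```

```bash
cat > m2.py <<'E'
from h import *
cs,ct=cam("side"),cam("top"); np.set_printoptions(precision=4,suppress=True)
d=.4
Q={"pip":([333.2,232.2],[332.2,175.8]),"mouthL":([334.6,240.4],[337.4,182.6]),"mouthR":([343.6,233.6],[338.2,171]),
"l1":([171.4,160],[172,213.4]),"l2":([181.6,170.6],[185.6,212]),"l3":([166,184.4],[187.4,233.6]),"l4":([154.6,173.6],[174,235])}
for k,(a,b) in Q.items(): print(k,tri(cs,np.array(a)-d,ct,np.array(b)-d)[0])
for n,c,x,y in(("s",cs,215,180),("t",ct,230,160)):
    g=c["image"].max(2)
    m=(g<45).astype(np.uint8); m=cv2.morphologyEx(m,cv2.MORPH_OPEN,np.ones((3,3)))
    for k in cv2.findContours(m,0,1)[0]:
        if cv2.contourArea(k)>2500:
            a=cv2.approxPolyDP(k,3,True)[:,0]; print(n,cv2.contourArea(k),a.tolist(),cv2.minAreaRect(k))
    # subpixel profiles across mat edges
    if n=="t": print(g[189,228:242],g[189,308:322],g[158:170,270],g[206:218,270])
for n,c in(("s",cs),("t",ct)):
    i=c["image"];b=((i[:,:,2].astype(int)-i[:,:,0])>60).astype(np.uint8)
    for k in cv2.findContours(b,0,2)[0]:
        if cv2.contourArea(k)>200: print(n,"blue",[np.round(v,1).tolist() for v in cv2.boxPoints(cv2.minAreaRect(k))])
i=np.hstack([cv2.resize(c["image"][y:y+96,x:x+128] if 0 else c["image"][y:y+90,x:x+120],(400,300),interpolation=2) for c,x,y in((cs,215,178),(ct,220,145))])
cv2.imwrite("pics/mat.png",i[:,:,::-1])
E
python3 m2.py
```

```text
pip [ 0.5738 -0.2012  0.0902  0.0024]
mouthL [ 0.5536 -0.2194  0.0922  0.0023]
mouthR [ 0.5907 -0.2215  0.0882  0.0017]
l1 [0.44   0.3145 0.0693 0.0036]
l2 [0.4462 0.2744 0.049  0.0052]
l3 [0.3779 0.2645 0.0462 0.0002]
l4 [0.3709 0.305  0.0667 0.0024]
s 3903.5 [[259, 182], [224, 209], [288, 263], [319, 237], [324, 223], [317, 226]] ((275.2240905761719, 217.31031799316406), (91.59916687011719, 56.30483627319336), 41.6335334777832)
t 2899.0 [[490, 286], [473, 285], [470, 298], [425, 298], [424, 353], [444, 353], [451, 367], [482, 359], [478, 348], [448, 350], [450, 341], [482, 335], [479, 324], [449, 327], [448, 315], [477, 312], [480, 300], [490, 300]] ((456.95379638671875, 325.7643737792969), (65.02726745605469, 82.69705963134766), 1.1691393852233887)
t 3243.0 [[239, 166], [237, 209], [312, 211], [313, 169]] ((275.32611083984375, 188.86880493164062), (76.37987518310547, 44.18611526489258), 2.045408248901367)
[102 101 101 101 102 104 104  97  78  50  30  29  29  31] [ 31  30  32  29  29  35  57  84 102 107 105 102 101  93] [105 105 105 104 104 105 102  89  61  38  30  30] [ 31  29  30  28  31  60  91 104 106 106 106 105]
s blue [[477.6000061035156, 326.79998779296875], [499.6000061035156, 282.79998779296875], [506.79998779296875, 286.3999938964844], [484.79998779296875, 330.3999938964844]]
s blue [[176.6999969482422, 219.3000030517578], [205.8000030517578, 206.8000030517578], [216.10000610351562, 230.8000030517578], [187.0, 243.3000030517578]]
s blue [[252.8000030517578, 91.4000015258789], [257.6000061035156, 81.80000305175781], [286.3999938964844, 96.19999694824219], [281.6000061035156, 105.80000305175781]]
t blue [[223.60000610351562, 248.39999389648438], [230.89999389648438, 224.6999969482422], [251.60000610351562, 231.0], [244.3000030517578, 254.8000030517578]]
t blue [[156.1999969482422, 78.5999984741211], [189.5, 76.0999984741211], [190.60000610351562, 90.80000305175781], [157.3000030517578, 93.30000305175781]]
```

View pics/mat.png

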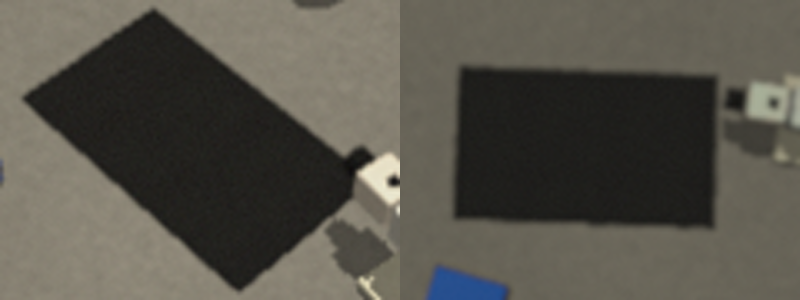

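The mat view gives three mat corners visible in both pictures: side (261,180), (222,207) and (287,265), and top (238,164), (236,210) and (314,213). The known 4 mm mat height is a check on the height bias.

Run:
```python
from h import *
cs,ct=cam("side"),cam("top"); np.set_printoptions(precision=4,suppress=True)
S=[[260.85,180.05],[221.55,206.75],[286.65,264.95]];T=[[237.65,164.45],[236.15,209.75],[313.55,212.75],[314.75,167.15]]
print(tri(cs,S,ct,T[:3])); A=plane(cs,S,.004);B=plane(ct,T,.004);print(A,B,B.mean(0))
print("pip at 82", plane(cs,[332.8,231.8],.082),plane(ct,[331.8,175.4],.082))
print("mouth at 84", plane(cs,[[334.2,240],[343.2,233.2]],.084),plane(ct,[[337,182.2],[337.8,170.6]],.084))
print("tube end at 84", plane(cs,[[377,284],[386.5,274.5]],.084),plane(ct,[[382.6,189.2],[384,177.6]],.084))
ls=np.array([[171.4,160],[181.6,170.6],[166,184.4],[154.6,173.6]])-.4;lt=np.array([[172,213.4],[185.6,212],[187.4,233.6],[174,235]])-.4
for z in(.051,.055):print("label",plane(cs,ls.mean(0),z),plane(ct,lt.mean(0),z))
```

```text
[[ 0.6167  0.1074  0.0097  0.0021]
 [ 0.4602  0.1078  0.0112  0.0029]
 [ 0.4577 -0.1559  0.0075  0.0007]]
[[ 0.6194  0.1117  0.004 ]
 [ 0.4625  0.1135  0.004 ]
 [ 0.459  -0.1544  0.004 ]] [[ 0.6185  0.107   0.004 ]
 [ 0.4619  0.1074  0.004 ]
 [ 0.4582 -0.1567  0.004 ]
 [ 0.616  -0.1596  0.004 ]] [ 0.5387 -0.0255  0.004 ]
pip at 82 [[ 0.5781 -0.1975  0.082 ]] [[ 0.5761 -0.2037  0.082 ]]
mouth at 84 [[ 0.5598 -0.2172  0.084 ]
 [ 0.5928 -0.2195  0.084 ]] [[ 0.5539 -0.2203  0.084 ]
 [ 0.5921 -0.2229  0.084 ]]
tube end at 84 [[ 0.5366 -0.3683  0.084 ]
 [ 0.5739 -0.3689  0.084 ]] [[ 0.5349 -0.3702  0.084 ]
 [ 0.5732 -0.3754  0.084 ]]
label [[0.4102 0.2964 0.051 ]] [[0.41   0.2903 0.051 ]]
label [[0.4084 0.2928 0.055 ]] [[0.4099 0.2896 0.055 ]]
```

```bash
cat > go.py <<'E'
# delta from measured pose to target pose, in tool axes: go.py x y z yaw [lean]
import sys; from h import *
from scipy.spatial.transform import Rotation as R
def tgt(yaw,lean): return R.from_euler("xyz",[np.pi,0,yaw])*R.from_rotvec([0,lean,0])
if __name__=="__main__":
    a=list(map(float,sys.argv[1:])); s=robot.observe()
    C=R.from_euler("xyz",s["tool_rot"]); np.set_printoptions(precision=4,suppress=True)
    T=tgt(a[3],a[4] if len(a)>4 else 0); d=np.array(a[:3])-s["tool_pos"]
    print("t %.2f"%s["time"],"d now",C.inv().apply(d),"rot",(C.inv()*T).as_rotvec(),"d after rot",T.inv().apply(d),"F",s["contact_force"])
E
python3 drive.py '[[0,0,0,0,0,0.12],[0,0,0,0,0,0.12],[0,0,0,0,0,0.12],[0,0,0,0,0,0.12],[0,0,0,0,0,0.12],[0,0,0,0,0,0.12],[0,0,0,0,0,0.12],[0,0,0,0,0,0.12]]' 0.09
python3 drive.py '[[0,0,0,0,0,0.12],[0,0,0,0,0,0.12],[0,0,0,0,0,0.12],[-0.028,0.021,0,0,0,0],[-0.028,0.021,0,0,0,0],[-0.028,0.021,0,0,0,0],[-0.028,0.021,0,0,0,0],[-0.028,0.021,0,0,0,0]]'
python3 drive.py '[[-0.028,0.021,0,0,0,0],[-0.028,0.021,0,0,0,0],[-0.028,0.021,0,0,0,0],[-0.028,0.021,0,0,0,0],[-0.028,0.021,0,0,0,0],[-0.028,0.021,0,0,0,0],[-0.028,0.021,0,0,0,0],[-0.028,0.021,0,0,0,0]]'
python3 drive.py '[[-0.028,0.021,0,0,0,0],[-0.028,0.021,0,0,0,0],[-0.028,0.021,0,0,0,0],[-0.028,0.021,0,0,0,0],[-0.028,0.021,0,0,0,0],[-0.028,0.021,0,0,0,0],[-0.028,0.021,0,0,0,0],[0,0,0,0,0,0]]'
python3 go.py .578 -.1957 .14 1.44
```

```text
time: 1.07
tool_pos: [0.1961, 0.487, 0.2455]
tool_rot: [-3.142, 0.0, 1.793]
contact_force: [-0.2, 0.8, 0.3]
opening: 0.09
grip_force: 0.0
time: 1.73
tool_pos: [0.2821, 0.333, 0.2456]
tool_rot: [3.141, -0.0, 1.439]
contact_force: [0.5, 0.2, 0.2]
opening: 0.0899
grip_force: 0.0
time: 2.4
tool_pos: [0.4194, 0.0886, 0.2458]
tool_rot: [3.141, -0.0, 1.439]
contact_force: [0.9, -0.6, 0.3]
opening: 0.0902
grip_force: 0.0
time: 3.07
tool_pos: [0.5409, -0.1287, 0.2448]
tool_rot: [3.14, 0.002, 1.435]
contact_force: [-2.0, 0.5, 0.3]
opening: 0.09
grip_force: 0.0
t 3.07 d now [-0.0612  0.0457  0.105 ] rot [ 0.0016  0.002  -0.0054] d after rot [-0.0616  0.0456  0.1048] F [-2.0244  0.451   0.305 ]
```

Next I'll go above the head at z≈0.10, where the tips are at 0.081, and look at the gripper and head together.

```bash
python3 drive.py '[[-0.0205,0.015,0.035,0,0,0],[-0.0205,0.015,0.035,0,0,0],[-0.0205,0.0155,0.035,0,0,-0.005],[0,0,0.015,0,0,0],[0,0,0.015,0,0,0],[0,0,0,0,0,0]]'
python3 go.py .578 -.1957 .068 1.44
python3 - <<'E'
from h import *
s=robot.observe();np.set_printoptions(precision=1,suppress=True)
im=[]
for n,x,y in(("side",270,175),("top",280,125)):
    c=cam(n); cr=c["image"][y:y+90,x:x+120].copy(); print(n,proj(c,s["tool_pos"]))
    im.append(cv2.resize(cr,(400,300),interpolation=2))
cv2.imwrite("pics/g.png",np.hstack(im)[:,:,::-1])
E
```

```text
time: 3.57
tool_pos: [0.5724, -0.187, 0.1107]
tool_rot: [-3.135, -0.002, 1.443]
contact_force: [-1.6, 0.1, -0.4]
opening: 0.0898
grip_force: 0.0
t 3.57 d now [-0.008   0.0069  0.0426] rot [-0.0067 -0.0024  0.0032] d after rot [-0.0079  0.0067  0.0427] F [-1.5921  0.1257 -0.3853]
side [[329.7 223.9]]
top [[328.3 175. ]]
```

View pics/g.png

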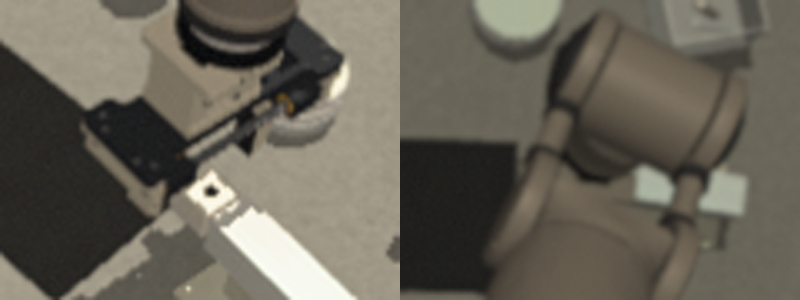

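The side view shows the gripper above the head (pip at about (333,232)) with the fingers straddling it. The arm hides it in the top view. I'll descend and close gently, so the grip centres itself and tells me the lateral error.

```bash
python3 drive.py '[[-0.004,0.004,0.011,0,0,0],[-0.004,0.003,0.011,0,0,0],[0,0,0.01,0,0,0],[0,0,0.01,0,0,0],[0,0,0,0,0,0],[0,0,0,0,0,0]]'
python3 drive.py '[[0,0,0,0,0,0],[0,0,0,0,0,0],[0,0,0,0,0,0],[0,0,0,0,0,0],[0,0,0,0,0,0],[0,0,0,0,0,0],[0,0,0,0,0,0],[0,0,0,0,0,0]]' 0.02 5
python3 go.py .578 -.1957 .068 1.44
python3 - <<'E'
from h import *
c=cam("side");y,x=185,280
cv2.imwrite("pics/g2.png",cv2.resize(c["image"][y:y+90,x:x+120],(640,480),interpolation=2)[:,:,::-1])
E
```

```text
time: 4.17
tool_pos: [0.5797, -0.1963, 0.0715]
tool_rot: [-3.14, -0.001, 1.444]
contact_force: [0.3, 0.0, 0.3]
opening: 0.09
grip_force: 0.0
time: 4.83
tool_pos: [0.5802, -0.1965, 0.0725]
tool_rot: [-3.141, -0.0, 1.444]
contact_force: [0.2, 0.4, 1.2]
opening: 0.0415
grip_force: 0.4
t 4.83 d now [ 0.0006 -0.0022  0.0045] rot [-0.0002 -0.0002  0.0037] d after rot [ 0.0006 -0.0023  0.0045] F [0.1554 0.3748 1.2331]
```

View pics/g2.png

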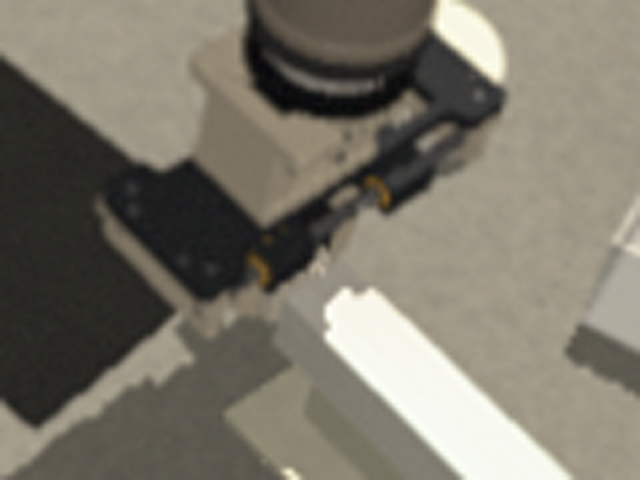

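The gripper is on the head in front of the tube mouth. I'll keep closing.

```bash
python3 drive.py '[[0,0,0.002,0,0,0],[0,0,0.002,0,0,0],[0,0,0,0,0,0],[0,0,0,0,0,0]]' 0.02 6
python3 drive.py '[[0,0,0,0,0,0],[0,0,0,0,0,0],[0,0,0,0,0,0],[0,0,0,0,0,0]]' 0.02 6
python3 go.py .578 -.1957 .068 1.44
```

```text
time: 5.22
tool_pos: [0.579, -0.1963, 0.0688]
tool_rot: [-3.139, -0.001, 1.444]
contact_force: [-5.6, 0.8, 5.7]
opening: 0.0362
grip_force: 6.0
time: 5.55
tool_pos: [0.579, -0.1963, 0.0688]
tool_rot: [-3.139, -0.001, 1.444]
contact_force: [-6.2, 1.2, 6.5]
opening: 0.0364
grip_force: 6.0
t 5.55 d now [ 0.0004 -0.0011  0.0008] rot [-0.0028 -0.0006  0.0038] d after rot [ 0.0004 -0.0011  0.0008] F [-6.2041  1.153   6.5007]
```

```bash
python3 drive.py '[[0,-0.0015,-0.001,0,0,0],[0,0,0,0,0,0],[0,0,0,0,0,0]]' 0.02 20
python3 drive.py '[[0.004,0,0,0,0,0],[0.006,0,0,0,0,0],[0.006,0,0,0,0,0],[0.006,0,0,0,0,0],[0.006,0,0,0,0,0],[0.005,0,0,0,0,0],[0,0,0,0,0,0]]'
python3 go.py .578 -.1957 .068 1.44
```

```text
time: 5.8
tool_pos: [0.5787, -0.1964, 0.0692]
tool_rot: [-3.142, -0.0, 1.444]
contact_force: [0.1, -0.6, -2.9]
opening: 0.0364
grip_force: 19.7
time: 6.38
tool_pos: [0.5831, -0.1623, 0.0695]
tool_rot: [-3.141, -0.0, 1.445]
contact_force: [-0.3, 1.3, -2.3]
opening: 0.0365
grip_force: 19.7
t 6.38 d now [-0.0338 -0.0009  0.0015] rot [-0.0002 -0.0004  0.005 ] d after rot [-0.0338 -0.0007  0.0015] F [-0.3222  1.3204 -2.2697]
```

```bash
python3 drive.py '[[0,0,0,0,0,0],[0,0,0,0,0,0],[0,0,0,0,0,0],[0,0,0,0,0,0]]' 0.06
python3 drive.py '[[-0.01,0,0.001,0,0,0],[-0.01,0,0.001,0,0,0],[-0.01,0,0.001,0,0,0],[-0.01,0,0,0,0,0],[0,0,0,0,0,0]]'
python3 drive.py '[[0,0,0,0,0,0],[0,0,0,0,0,0],[0,0,0,0,0,0],[0,0,0,0,0,0],[0,0,0,0,0,0],[0,0,0,0,0,0],[0,0,0,0,0,0],[0,0,0,0,0,0]]' 0.015 25
python3 go.py .578 -.1957 .068 1.44
```

```text
time: 6.72
tool_pos: [0.5831, -0.1641, 0.0698]
tool_rot: [3.141, 0.0, 1.443]
contact_force: [-1.2, 0.0, -0.2]
opening: 0.0574
grip_force: 0.0
time: 7.13
tool_pos: [0.5775, -0.2062, 0.0664]
tool_rot: [3.141, 0.001, 1.441]
contact_force: [0.4, 0.3, 0.9]
opening: 0.0604
grip_force: 0.0
time: 7.8
tool_pos: [0.5778, -0.203, 0.0665]
tool_rot: [-3.141, -0.0, 1.444]
contact_force: [-0.8, 1.1, 1.3]
opening: 0.0258
grip_force: 24.5
t 7.80 d now [ 0.0072 -0.0007 -0.0015] rot [-0.0003 -0.0004  0.004 ] d after rot [ 0.0072 -0.0008 -0.0015] F [-0.8064  1.079   1.2505]
```

The pads are too low to set the reader down on the mat, because the tips would touch first. I'll regrasp about 6 mm higher, then draw it out.

```bash
python3 drive.py '[[0,0,0,0,0,0],[0,0,0,0,0,0],[0,0,0,0,0,0],[0,0,-0.003,0,0,0],[0,0,-0.0035,0,0,0],[0,0,0,0,0,0]]' 0.045
python3 drive.py '[[0,0,0,0,0,0],[0,0,0,0,0,0],[0,0,0,0,0,0],[0,0,0,0,0,0],[0,0,0,0,0,0],[0,0,0,0,0,0]]' 0.015 25
python3 drive.py '[[0.006,0,0,0,0,0],[0.01,0,0,0,0,0],[0.01,0,0,0,0,0],[0.01,0,0,0,0,0],[0.01,0,0,0,0,0],[0.01,0,0,0,0,0],[0.01,0,0,0,0,0],[0.01,0,0,0,0,0]]'
python3 drive.py '[[0.01,0,0,0,0,0],[0.01,0,0,0,0,0],[0.01,0,0,0,0,0],[0.01,0,0,0,0,0],[0.01,0,0,0,0,0],[0,0,0,0,0,0]]'
python3 go.py .541 -.005 .06 1.445
```

```text
time: 8.3
tool_pos: [0.5784, -0.2037, 0.0739]
tool_rot: [3.14, 0.0, 1.444]
contact_force: [-0.0, 0.7, 0.8]
opening: 0.0447
grip_force: 0.0
time: 8.8
tool_pos: [0.5777, -0.2034, 0.0729]
tool_rot: [-3.141, -0.0, 1.444]
contact_force: [-0.2, -0.8, 0.5]
opening: 0.0259
grip_force: 24.6
time: 9.47
tool_pos: [0.5876, -0.1266, 0.0729]
tool_rot: [-3.141, -0.0, 1.444]
contact_force: [-0.2, 0.0, -1.9]
opening: 0.0261
grip_force: 24.6
time: 9.97
tool_pos: [0.594, -0.0762, 0.0729]
tool_rot: [-3.141, -0.001, 1.445]
contact_force: [-1.3, -0.3, -1.2]
opening: 0.0259
grip_force: 24.6
t 9.97 d now [ 0.064  -0.0615  0.013 ] rot [-0.0003 -0.0007  0.0003] d after rot [ 0.064  -0.0615  0.0129] F [-1.3167 -0.262  -1.2485]
```

```bash
python3 drive.py '[[0.01,0,0,0,0,0],[0.01,0,0,0,0,0],[0.011,-0.015,0,0,0,0],[0.011,-0.015,0,0,0,0],[0.011,-0.015,0,0,0,0],[0.011,-0.0165,0,0,0,0],[0,0,0,0,0,0]]'
python3 drive.py '[[0,0,0.01,0,0,0],[0,0,0.01,0,0,0],[0,0,0.01,0,0,0],[0,0,0.008,0,0,0],[0,0,0.004,0,0,0],[0,0,0,0,0,0]]'
python3 go.py .541 -.005 .0265 1.445
python3 - <<'E'
from h import *
c=cam("side");y,x=145,195
cv2.imwrite("pics/p1.png",cv2.resize(c["image"][y:y+120,x:x+160],(640,480),interpolation=2)[:,:,::-1])
E
```

```text
time: 10.55
tool_pos: [0.5379, -0.0045, 0.0727]
tool_rot: [-3.138, -0.001, 1.445]
contact_force: [-0.0, 0.1, -2.2]
opening: 0.0262
grip_force: 24.6
time: 11.05
tool_pos: [0.5403, -0.0073, 0.0293]
tool_rot: [-3.139, -0.0, 1.443]
contact_force: [-1.2, -0.6, -2.9]
opening: 0.026
grip_force: 24.6
t 11.05 d now [0.0024 0.0004 0.0028] rot [-0.0027 -0.0002 -0.0018] d after rot [0.0024 0.0004 0.0028] F [-1.2433 -0.5636 -2.8776]
```

View pics/p1.png

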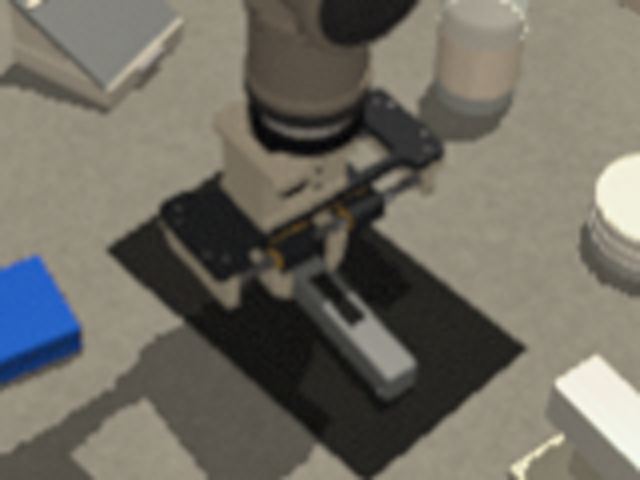

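The reader hangs just above the mat, with its tail well inside the edge. I'll lower until the contact force shows.

```bash
python3 drive.py '[[0,0,0.0015,0,0,0],[0,0,0.0015,0,0,0],[0,0,0,0,0,0],[0,0,0,0,0,0]]'
python3 drive.py '[[0,0,0.001,0,0,0],[0,0,0,0,0,0],[0,0,0,0,0,0]]'
```

```text
time: 11.43
tool_pos: [0.5411, -0.0071, 0.0282]
tool_rot: [3.141, -0.0, 1.444]
contact_force: [-0.2, 0.6, -2.3]
opening: 0.0261
grip_force: 24.6
time: 11.68
tool_pos: [0.541, -0.0071, 0.0271]
tool_rot: [3.141, -0.0, 1.444]
contact_force: [0.2, 0.2, -2.0]
opening: 0.0259
grip_force: 24.6
```

```bash
python3 drive.py '[[0,0,0.001,0,0,0],[0,0,0,0,0,0],[0,0,0,0,0,0]]'
python3 drive.py '[[0,0,0.0007,0,0,0],[0,0,0,0,0,0],[0,0,0,0,0,0]]'
```

```text
time: 11.93
tool_pos: [0.5411, -0.0071, 0.0269]
tool_rot: [3.141, -0.0, 1.444]
contact_force: [-1.6, 0.2, 5.5]
opening: 0.0259
grip_force: 24.6
time: 12.18
tool_pos: [0.5411, -0.0071, 0.0269]
tool_rot: [3.141, 0.0, 1.444]
contact_force: [-4.3, 0.0, 11.6]
opening: 0.0259
grip_force: 24.6
```

```bash
python3 drive.py '[[0,0,-0.001,0,0,0],[0,0,0,0,0,0],[0,0,0,0,0,0],[0,0,0,0,0,0],[0,0,0,0,0,0]]' 0.05
python3 drive.py '[[0,0,-0.01,0,0,0],[0,0,-0.02,0,0,0],[-0.02,0,-0.03,0,0,0],[-0.03,0,-0.02,0,0,0],[-0.04,0,0,0,0,0],[-0.04,0,0,0,0,0],[-0.04,0,0,0,0,0],[0,0,0,0,0,0]]'
python3 - <<'E'
from h import *
im=[];C={}
for n,x,y in(("side",205,170),("top",220,140)):
    c=C[n]=cam(n); im.append(cv2.resize(c["image"][y:y+90,x:x+120],(400,300),interpolation=2))
cv2.imwrite("pics/p2.png",np.hstack(im)[:,:,::-1])
E
```

```text
time: 12.6
tool_pos: [0.541, -0.0071, 0.0261]
tool_rot: [-3.141, -0.0, 1.444]
contact_force: [0.2, 0.0, -0.2]
opening: 0.0493
grip_force: 0.0
time: 13.27
tool_pos: [0.5191, -0.1824, 0.1074]
tool_rot: [3.139, 0.003, 1.439]
contact_force: [-0.4, 0.1, 0.4]
opening: 0.0498
grip_force: 0.0
```

View pics/p2.png

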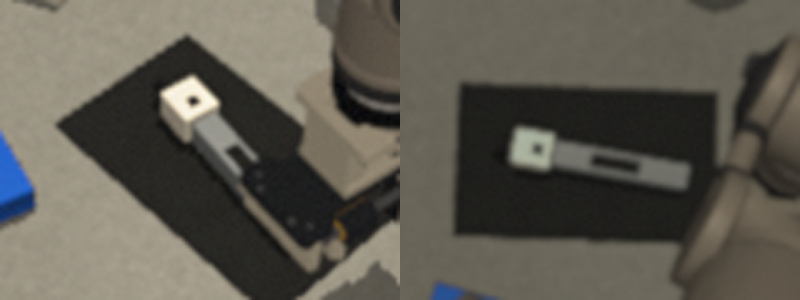

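The reader lies flat and right way up on the mat. In the top view its head spans about (253,178)–(266,192) and the tail end is at about (306,193).

Run:
```python
from h import *
np.set_printoptions(precision=4,suppress=True)
ct=cam("top");cs=cam("side")
f=lambda u,v:[220+(u-400)/3.3333-.35,140+v/3.3333-.35]
hb=plane(ct,f(553.5,151),.036)[0];hf=plane(ct,f(512.5,146),.036)[0];t=plane(ct,f(688.5,177),.030)[0]
print("front",hf,"back",hb,"tail",t); d=hf-t; print("len",np.linalg.norm(d[:2]),"yaw",np.arctan2(d[1],d[0]))
u=d[:2]/np.linalg.norm(d[:2]); tcp=np.array([.541,-.0071])
o=(hf[:2]-.085*u+t[:2]+.095*u)/2
print("origin",o,"tcp x,lat",(tcp-o)@u,np.cross(u,tcp-o))
g=lambda u,v:[205+u/3.3333-.35,170+v/3.3333-.35]
print("side: head top front mid",plane(cs,g(174,92),.036),"back",plane(cs,g(207,108),.036))
print("pip tri",tri(cs,g(193,101),ct,f(537,149)))
i=ct["image"]
```

```text
front [0.5494 0.0508 0.036 ] back [0.5454 0.0095 0.036 ] tail [ 0.5232 -0.1274  0.03  ]
len 0.1801044973116693 yaw 1.4248271008846682
origin [ 0.537  -0.0334] tcp x,lat 0.026581823281858503 -0.00011450550745195154
side: head top front mid [[0.5437 0.0493 0.036 ]] back [[0.5519 0.0169 0.036 ]]
pip tri [[0.5456 0.0266 0.0422 0.0015]]<stdin>:9: DeprecationWarning: Arrays of 2-dimensional vectors are deprecated. Use arrays of 3-dimensional vectors instead. (deprecated in NumPy 2.0)
```

```bash
python3 drive.py '[[0,0,0,0,0.1163,0],[0,0,0,0,0.1163,0],[0,0,0,0,0.1163,0],[0,0,0,0,0.1163,0],[0,0,0,0,0.1163,0],[0,0,0,0,0.1163,0],[0,0,0,0,0,0]]' 0.06
python3 go.py .5388 -.0245 .09 1.444 .698
```

```text
time: 14.05
tool_pos: [0.5188, -0.1761, 0.1041]
tool_rot: [-3.137, -0.704, 1.439]
contact_force: [-0.1, 0.2, -1.0]
opening: 0.06
grip_force: 0.0
t 14.05 d now [0.1075 0.0005 0.1097] rot [-0.0017 -0.0059 -0.0035] d after rot [0.1081 0.0007 0.1091] F [-0.101   0.2331 -0.9702]
```

```bash
python3 drive.py '[[0.018,0,0.018,0,0,0],[0.018,0,0.018,0,0,0],[0.018,0,0.018,0,0,0],[0.018,0,0.018,0,0,0],[0.018,0,0.018,0,0,0],[0.018,0,0.018,0,-0.006,-0.003],[0,0,0,0,0,0]]'
python3 go.py .5388 -.0245 .04 1.444 .698
```

```text
time: 14.63
tool_pos: [0.5376, -0.0185, 0.0933]
tool_rot: [3.141, -0.69, 1.453]
contact_force: [0.7, 1.3, -0.5]
opening: 0.0598
grip_force: 0.0
t 14.63 d now [-0.0385  0.0019  0.0374] rot [-0.0058  0.0076  0.0073] d after rot [-0.0387  0.002   0.0371] F [ 0.7236  1.2733 -0.548 ]
```

```bash
python3 drive.py '[[-0.01,0.0005,0.009,0,0.007,0],[-0.01,0.0005,0.009,0,0,0],[-0.01,0.0005,0.009,0,0,0],[-0.0085,0.0005,0.009,0,0,0],[0,0,0,0,0,0],[0,0,0,0,0,0]]'
python3 go.py .5388 -.0245 .0275 1.444 .698
```

```text
time: 15.13
tool_pos: [0.5396, -0.0314, 0.0397]
tool_rot: [-3.141, -0.699, 1.446]
contact_force: [-0.1, -0.5, -0.4]
opening: 0.0597
grip_force: 0.0
t 15.13 d now [-0.0027 -0.0016  0.0137] rot [-0.0012 -0.0015  0.0012] d after rot [-0.0027 -0.0016  0.0137] F [-0.1073 -0.4569 -0.4327]
```

```bash
python3 drive.py '[[-0.0013,-0.0008,0.0065,0,0,0],[-0.0014,-0.0008,0.007,0,0,0],[0,0,0,0,0,0],[0,0,0,0,0,0]]'
python3 drive.py '[[0,0,0,0,0,0],[0,0,0,0,0,0],[0,0,0,0,0,0],[0,0,0,0,0,0],[0,0,0,0,0,0],[0,0,0,0,0,0],[0,0,0,0,0,0],[0,0,0,0,0,0]]' 0.015 35
python3 go.py .5388 -.0245 .0275 1.444 .698
```

```text
time: 15.47
tool_pos: [0.539, -0.0243, 0.0284]
tool_rot: [3.14, -0.699, 1.447]
contact_force: [0.3, 1.4, 0.6]
opening: 0.06
grip_force: 0.0
time: 16.13
tool_pos: [0.5392, -0.0247, 0.0287]
tool_rot: [3.139, -0.699, 1.448]
contact_force: [-0.9, -0.0, 1.4]
opening: 0.0259
grip_force: 34.6
t 16.13 d now [-0.0007 -0.0004  0.0009] rot [-0.     -0.001   0.0031] d after rot [-0.0007 -0.0004  0.0009] F [-0.9036 -0.0247  1.372 ]
```

```bash
cat > tip.py <<'E'
import sys; from go import *
X0=np.array([.008,0,.0247]); G=tgt(1.447,.699).inv()*R.from_euler("z",1.447)   # tool<-reader
TIP=np.array([.105,0,.016])-X0
def state():
    s=robot.observe(); C=R.from_euler("xyz",s["tool_rot"]); Q=C*G
    return s,C,Q,s["tool_pos"]+Q.apply(TIP)
if __name__=="__main__":  # tip.py lx ly lz yaw dist : remaining move to put tip dist above the label
    lx,ly,lz,yaw,dist=map(float,sys.argv[1:]); np.set_printoptions(precision=4,suppress=True)
    Q2=R.from_euler("z",yaw)*R.from_euler("y",np.pi/3); n=-Q2.apply([1,0,0])
    T=Q2*G.inv(); s,C,Q,tip=state(); p=np.array([lx,ly,lz])+n*dist-Q2.apply(TIP)
    print("t %.2f"%s["time"],"tip",tip,"n",n,"TCP target",p,"d now",C.inv().apply(p-s["tool_pos"]),"rot",(C.inv()*T).as_rotvec(),"d after rot",T.inv().apply(p-s["tool_pos"]))
    L=R.from_matrix(np.c_[np.cross([-np.sin(yaw),np.cos(yaw),0],n),[-np.sin(yaw),np.cos(yaw),0],n])
    print("tip in label",L.inv().apply(tip-[lx,ly,lz]),"F",s["contact_force"],"n-force",s["contact_force"]@n,"ang",np.arccos(Q.apply([1,0,0])@-n))
E
python3 drive.py '[[0.003,0,-0.004,0,0,0],[0.01,0,-0.012,0,0,0],[0.02,0,-0.024,0,0,0],[0.02,0,-0.024,0,0,0],[0.02,0,-0.024,0,0,0],[0.02,0,-0.024,0,0,0],[0.02,0,-0.024,0,0,0],[0,0,0,0,0,0]]'
python3 tip.py .410 .2915 .052 1.716 .03
python3 - <<'E'
from h import *
c=cam("side");y,x=90,160
cv2.imwrite("pics/lift.png",cv2.resize(c["image"][y:y+150,x:x+200],(640,480),interpolation=2)[:,:,::-1])
E
```

```text
time: 16.8
tool_pos: [0.5407, -0.0264, 0.2111]
tool_rot: [3.127, -0.696, 1.455]
contact_force: [1.5, -0.1, -1.2]
opening: 0.0259
grip_force: 34.6
t 16.80 tip [0.5529 0.0699 0.2022] n [ 0.0723 -0.4947  0.866 ] TCP target [0.4181 0.2361 0.1663] d now [ 0.1605 -0.1548  0.1902] rot [ 0.0606 -1.0361 -0.2763] d after rot [ 0.2761 -0.0833 -0.0525]
tip in label [-0.1328 -0.1093  0.25  ] F [ 1.5309 -0.1067 -1.2279] n-force -0.8998838678195886 ang 1.065052294606089
```

View pics/lift.png

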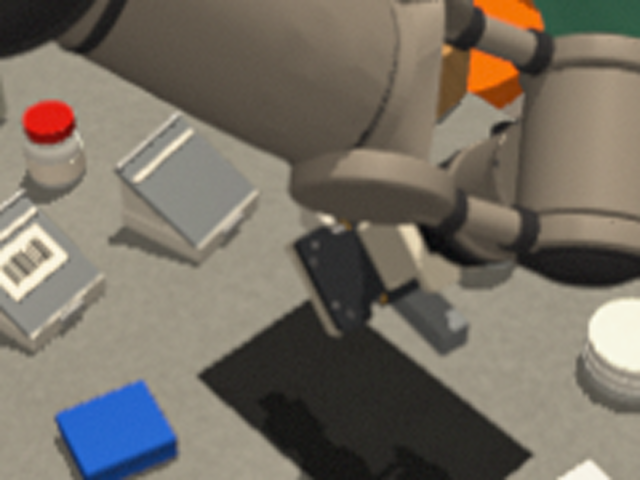

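The reader is held, lifted and clear. Now I'll pitch it nose-down and go above the label.

```bash
python3 drive.py '[[0,0,0,0.0067,-0.1151,-0.0307],[0,0,0,0.0067,-0.1151,-0.0307],[0,0,0,0.0067,-0.1151,-0.0307],[0,0,0,0.0067,-0.1151,-0.0307],[0,0,0,0.0067,-0.1151,-0.0307],[0,0,0,0.0067,-0.1151,-0.0307],[0,0,0,0.0067,-0.1151,-0.0307],[0,0,0,0.0067,-0.1151,-0.0307]]'
python3 drive.py '[[0,0,0,0.0067,-0.1151,-0.0307],[0.0307,-0.0093,-0.0058,0,0,0],[0.0307,-0.0093,-0.0058,0,0,0],[0.0307,-0.0093,-0.0058,0,0,0],[0.0307,-0.0093,-0.0058,0,0,0],[0.0307,-0.0093,-0.0058,0,0,0],[0.0307,-0.0093,-0.0058,0,0,0],[0,0,0,0,0,0]]'
python3 tip.py .410 .2915 .052 1.716 .03
```

```text
time: 17.52
tool_pos: [0.5386, -0.0254, 0.2048]
tool_rot: [3.135, 0.233, 1.689]
contact_force: [-0.4, 0.3, -3.0]
opening: 0.0256
grip_force: 34.6
time: 18.18
tool_pos: [0.4531, 0.1533, 0.1742]
tool_rot: [-3.127, 0.341, 1.725]
contact_force: [-0.6, -0.2, -2.6]
opening: 0.026
grip_force: 34.6
t 18.18 tip [0.4457 0.1943 0.0861] n [ 0.0723 -0.4947  0.866 ] TCP target [0.4181 0.2361 0.1663] d now [ 0.0848 -0.0221 -0.0215] rot [-0.0111 -0.007   0.0086] d after rot [ 0.0844 -0.0226 -0.0223]
tip in label [-0.0707 -0.0213  0.0802] F [-0.6076 -0.2283 -2.5599] n-force -2.1479066801075777 ang 0.015478599988327419
```

```bash
python3 drive.py '[[0.028,-0.0075,-0.0075,-0.0111,-0.007,0.0086],[0.028,-0.0075,-0.0075,0,0,0],[0.028,-0.0075,-0.0075,0,0,0],[0,0,0,0,0,0],[0,0,0,0,0,0]]'
python3 tip.py .410 .2915 .052 1.716 .03
python3 - <<'E'
from tip import *
s,C,Q,tip=state(); np.set_printoptions(precision=1,suppress=True); im=[]
for n,x,y in(("side",125,115),("top",140,180)):
    c=cam(n); print(n,"tip px",proj(c,tip),"label px",proj(c,[.410,.2915,.052]), "head corners",proj(c,np.array([s["tool_pos"]+Q.apply(np.array(p)-X0) for p in([.085,.018,0],[.085,-.018,0],[.085,.018,.032],[.085,-.018,.032])])).tolist())
    im.append(cv2.resize(c["image"][y:y+90,x:x+120],(400,300),interpolation=2))
cv2.imwrite("pics/hov.png",np.hstack(im)[:,:,::-1])
E
```

```text
time: 18.6
tool_pos: [0.421, 0.2326, 0.1679]
tool_rot: [3.139, 0.351, 1.714]
contact_force: [-0.1, -0.3, -1.8]
opening: 0.0259
grip_force: 34.6
t 18.60 tip [0.4154 0.2729 0.0794] n [ 0.0723 -0.4947  0.866 ] TCP target [0.4181 0.2361 0.1663] d now [ 0.0042 -0.0024  0.0001] rot [ 0.002   0.0025 -0.002 ] d after rot [ 0.0042 -0.0024  0.0001]
tip in label [-0.0029 -0.0027  0.0333] F [-0.0937 -0.3462 -1.7648] n-force -1.363901360205297 ang 0.003713276825572384
side tip px [[172.5 168.3]] label px [[168.8 172.4]] head corners [[173.25783666027593, 173.1831335539263], [182.1611015876358, 166.13526784415058], [165.69165202681341, 165.01821774281387], [174.69807499182843, 158.08963144292773]]
top tip px [[183.1 221.3]] label px [[178.9 223.1]] head corners [[190.5644010596086, 225.91314420290854], [189.4122296169813, 214.67935341008487], [180.99549944569515, 226.8155702518574], [179.8571689478948, 215.4392421308137]]
```

View pics/hov.png

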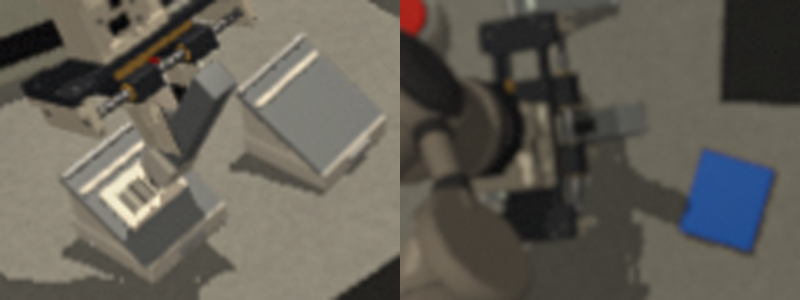

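In the side view the reader stands nose-down over the labelled case, with the label's left half at about (165,175). The top view shows only the handle end, at about (210,216), because the wrist hides the label. I'll correct sideways, then approach along the normal while watching the force.

```bash
python3 tip.py .410 .2925 .052 1.716 .012; python3 drive.py '[[0.004,-0.0024,0,0,0,0],[0.0038,0,0.0032,0,0,0],[0.0038,0,0.0032,0,0,0],[0.0038,0,0.0032,0,0,0],[0.0038,0,0.0032,0,0,0],[0,0,0,0,0,0],[0,0,0,0,0,0]]' - 45
python3 tip.py .410 .2925 .052 1.716 0
```

```text
t 18.70 tip [0.4164 0.2717 0.08  ] n [ 0.0723 -0.4947  0.866 ] TCP target [0.4168 0.246  0.1507] d now [ 0.0205 -0.003   0.0114] rot [ 0.002   0.0025 -0.005 ] d after rot [ 0.0205 -0.0029  0.0114]
tip in label [-0.0047 -0.0033  0.0351] F [ 0.2094 -0.359  -2.1233] n-force -1.6460571753377198 ang 0.005705796763866901
time: 19.28
tool_pos: [0.4176, 0.2453, 0.1502]
tool_rot: [3.137, 0.35, 1.71]
contact_force: [0.4, -0.1, -1.6]
opening: 0.0259
grip_force: 44.6
t 19.28 tip [0.4123 0.2857 0.0618] n [ 0.0723 -0.4947  0.866 ] TCP target [0.4159 0.252  0.1404] d now [ 0.0098 -0.0008  0.0069] rot [ 0.0029  0.002  -0.0053] d after rot [ 0.0098 -0.0007  0.0069]
tip in label [-0.0012 -0.0013  0.012 ] F [ 0.3579 -0.1426 -1.5722] n-force -1.2651375299891991 ang 0.006258422047025734
```

```bash
A='.410 .2925 .052 1.716 0'
python3 drive.py '[[0.0018,-0.0004,0.0013,0,0,0],[0.0018,-0.0004,0.0013,0,0,0],[0.0015,0,0.0013,0,0,0],[0,0,0,0,0,0],[0,0,0,0,0,0]]' >/dev/null; python3 tip.py $A | tail -1
python3 drive.py '[[0.0015,0,0.0013,0,0,0],[0,0,0,0,0,0],[0,0,0,0,0,0]]' >/dev/null; python3 tip.py $A | tail -1
python3 drive.py '[[0.0015,0,0.0013,0,0,0],[0,0,0,0,0,0],[0,0,0,0,0,0]]' >/dev/null; python3 tip.py $A | tail -1
python3 drive.py '[[0.0015,0,0.0013,0,0,0],[0,0,0,0,0,0],[0,0,0,0,0,0]]' >/dev/null; python3 tip.py $A | tail -1
```

```text
tip in label [-0.0007 -0.0007  0.0058] F [ 0.0164 -0.4789 -1.7221] n-force -1.2532418506065066 ang 0.006745318936036437
tip in label [-0.0008 -0.0007  0.0039] F [-0.0361 -0.1108 -1.0361] n-force -0.8451171097487677 ang 0.006785452722433083
tip in label [-0.0008 -0.0007  0.0018] F [-0.3896  0.6925 -1.5521] n-force -1.7149005354058484 ang 0.006693558700130623
tip in label [-0.0008 -0.0009 -0.    ] F [ 0.0555 -0.2113 -1.3119] n-force -1.0275951491274653 ang 0.007013481934345077
```

```bash
A='.410 .2925 .052 1.716 0'
for k in 1 2; do :; done
python3 drive.py '[[0.0015,0,0.0013,0,0,0],[0,0,0,0,0,0],[0,0,0,0,0,0]]' >/dev/null; python3 tip.py $A | tail -1
python3 drive.py '[[0.0015,0,0.0013,0,0,0],[0,0,0,0,0,0],[0,0,0,0,0,0]]' >/dev/null; python3 tip.py $A | tail -1
python3 drive.py '[[0.0015,0,0.0013,0,0,0],[0,0,0,0,0,0],[0,0,0,0,0,0]]' >/dev/null; python3 tip.py $A | tail -1
```

```text
tip in label [-0.0008 -0.001  -0.0019] F [ 0.7982 -0.7581 -0.2083] n-force 0.25245100851962765 ang 0.007124363879233211
tip in label [-0.0009 -0.001  -0.0039] F [ 1.4071 -0.9305  1.0447] n-force 1.4668856479072905 ang 0.007128936486454606
tip in label [-0.0009 -0.001  -0.0059] F [ 1.6046 -0.9156  2.1859] n-force 2.462103352985706 ang 0.007147615221388223
```

```bash
A='.410 .2925 .052 1.716 0'
python3 drive.py '[[0.0006,0,0.0005,0,0,0],[0,0,0,0,0,0],[0,0,0,0,0,0],[0,0,0,0,0,0],[0,0,0,0,0,0],[0,0,0,0,0,0],[0,0,0,0,0,0],[0,0,0,0,0,0]]' |grep time; python3 tip.py $A | tail -1
python3 drive.py '[[0,0,0,0,0,0],[0,0,0,0,0,0],[0,0,0,0,0,0],[0,0,0,0,0,0],[0,0,0,0,0,0],[0,0,0,0,0,0],[0,0,0,0,0,0],[0,0,0,0,0,0]]'|grep time; python3 tip.py $A | tail -1
python3 drive.py '[[0,0,0,0,0,0],[0,0,0,0,0,0],[0,0,0,0,0,0],[0,0,0,0,0,0],[0,0,0,0,0,0],[0,0,0,0,0,0],[0,0,0,0,0,0],[0,0,0,0,0,0]]'|grep time; python3 tip.py $A | tail -1
python3 - <<'E'
from tip import *
c=cam("side");s,C,Q,tip=state()
print(proj(c,[.41,.2925,.052]), proj(c,np.array([s["tool_pos"]+Q.apply(np.array(p)-X0) for p in([.085,.018,0],[.085,-.018,0],[.085,.018,.032],[.085,-.018,.032])])).round(1).tolist())
g=c["image"].mean(2).astype(int)
print("    "+" ".join("%3d"%u for u in range(150,190)))
for v in range(154,190): print(v," ".join("%3d"%x for x in g[v,150:190]))
E
```

```text
time: 21.87
tip in label [-0.0009 -0.0009 -0.0067] F [ 1.6142 -2.822   2.0969] n-force 3.3288793785507975 ang 0.007041111423652826
time: 22.53
tip in label [-0.0009 -0.0009 -0.0068] F [ 2.328  -2.2153  2.3071] n-force 3.262385312620264 ang 0.006966497750548178
time: 23.2
tip in label [-0.0009 -0.0008 -0.0068] F [ 2.3811 -1.0288  2.2613] n-force 2.6395932550275854 ang 0.006941147565078842
[[168.63950568 172.23764291]] [[169.2, 178.1], [177.9, 171.1], [161.8, 170.1], [170.7, 163.3]]
    150 151 152 153 154 155 156 157 158 159 160 161 162 163 164 165 166 167 168 169 170 171 172 173 174 175 176 177 178 179 180 181 182 183 184 185 186 187 188 189
154  93  89  88  74  87 123 137 139 129 118 106 104 110 114 114 112 134 140 133  99 153 138 129  84  66  63  64  64  64  64  65  64  58  49  49  58  98 134 136 137
155 103  81  73  85 117 138 142 145 153 147 116 105 105 113 115 116 131 138 131 105 194 159 109  68  65  63  64  64  64  64  64  63  56  48  50  75 121 138 138 137
156 117  92 113 134 138 141 152 164 176 138 108 104 102 108 112 112 116 134 119 110 108 106  82  63  65  64  66  63  63  6
[... 4753 characters left out ...]
  84  98 108 112 106  94  90  90  91 101 131
186 108 113 116 118 123 126 129 126 117  99  84  76  76  75  75  77  77  76  76  77  75  77  76  76  76  76  77  76  88 100 112 107 101  95  89  89  80  79  90 119
187  94 104 122 120 116 118 126 128 127 122 107  83  78  75  76  77  75  77  77  77  75  76  75  74  77  77  78  90 112 111 105 100  91  88  91  87  75  77  79  94
188  82  87 116 114 112 114 116 122 127 132 127 108  84  75  77  77  76  77  76  76  77  76  75  75  76  79  93 110 118 104  97  89  88  89  87  78  77  79  79  79
189  79  79  82  88  99 110 113 115 116 126 129 130 106  84  77  76  78  75  76  76  77  76  76  76  79  94 115 120 103  98  89  85  83  82  77  77  77  75  78  75
```

Force on the reader stayed at about 4 N net for 2 s, with the pose still. The head's edges in the image are within 1–2 px of prediction relative to the label (about 3 mm). Now I'll retract along the normal.

```bash
python3 drive.py '[[-0.003,0,-0.0026,0,0,0],[-0.006,0,-0.005,0,0,0],[-0.015,0,-0.013,0,0,0],[-0.02,0,-0.017,0,0,0],[-0.02,0,-0.017,0,0,0],[-0.02,0,-0.017,0,0,0],[0,0,0,0,0,0]]' - 35
python3 go.py .5392 -.0247 .15 1.447 .699
```

```text
time: 23.83
tool_pos: [0.4237, 0.1998, 0.2341]
tool_rot: [3.131, 0.348, 1.707]
contact_force: [0.6, 0.8, -1.5]
opening: 0.0256
grip_force: 34.6
t 23.83 d now [-0.1951  0.0822  0.1611] rot [-0.0376  1.0395  0.2734] d after rot [-0.2137  0.1423 -0.0698] F [ 0.5596  0.7843 -1.5319]
```

```bash
python3 drive.py '[[0,0,0,-0.0042,0.1155,0.0304],[0,0,0,-0.0042,0.1155,0.0304],[0,0,0,-0.0042,0.1155,0.0304],[0,0,0,-0.0042,0.1155,0.0304],[0,0,0,-0.0042,0.1155,0.0304],[0,0,0,-0.0042,0.1155,0.0304],[0,0,0,-0.0042,0.1155,0.0304],[0,0,0,-0.0042,0.1155,0.0304]]'
python3 drive.py '[[0,0,0,-0.0042,0.1155,0.0304],[-0.027,0.018,-0.009,0,0,0],[-0.027,0.018,-0.009,0,0,0],[-0.027,0.018,-0.009,0,0,0],[-0.027,0.018,-0.009,0,0,0],[-0.027,0.018,-0.009,0,0,0],[-0.027,0.018,-0.009,0,0,0],[0,0,0,0,0,0]]'
python3 go.py .5392 -.0247 .15 1.447 .699;python3 go.py .5392 -.0247 .04 1.447 .699
```

```text
time: 24.5
tool_pos: [0.4227, 0.201, 0.2303]
tool_rot: [3.128, -0.587, 1.48]
contact_force: [-0.5, -0.6, -2.9]
opening: 0.0255
grip_force: 34.6
time: 25.17
tool_pos: [0.5124, 0.0256, 0.1643]
tool_rot: [-3.135, -0.695, 1.438]
contact_force: [0.7, -0.6, -2.4]
opening: 0.0256
grip_force: 34.6
t 25.17 d now [-0.0447  0.033  -0.0189] rot [-0.0015  0.0042 -0.0066] d after rot [-0.0449  0.0328 -0.019 ] F [ 0.6625 -0.6042 -2.4483]
t 25.17 d now [-0.1152  0.0336  0.0656] rot [-0.0015  0.0042 -0.0066] d after rot [-0.1157  0.0328  0.0652] F [ 0.6625 -0.6042 -2.4483]
```

```bash
python3 drive.py '[[-0.022,0.0165,-0.009,0,0.004,-0.0066],[-0.022,0.0165,-0.009,0,0,0],[-0.014,0,0.017,0,0,0],[-0.014,0,0.017,0,0,0],[-0.014,0,0.017,0,0,0],[-0.014,0,0.017,0,0,0],[-0.01,0,0.012,0,0,0],[0,0,0,0,0,0]]'
python3 drive.py '[[0,0,0,0,0,0],[0,0,0,0,0,0]]' >/dev/null
python3 go.py .5392 -.0247 .032 1.447 .699
```

```text
time: 25.83
tool_pos: [0.5356, -0.0164, 0.0457]
tool_rot: [-3.133, -0.702, 1.448]
contact_force: [-0.4, -0.6, -2.5]
opening: 0.0259
grip_force: 34.6
t 26.00 d now [-0.0166  0.0021  0.009 ] rot [-0.0038 -0.0014  0.0049] d after rot [-0.0166  0.0021  0.009 ] F [ 0.5285  0.0043 -1.3511]
```

```bash
python3 drive.py '[[-0.008,0.001,0.0045,-0.0038,-0.0014,0.0049],[-0.0086,0.0011,0.0045,0,0,0],[0,0,0,0,0,0],[0,0,0,0,0,0],[0,0,0,0,0,0]]' >/dev/null
python3 go.py .5392 -.0247 .0287 1.447 .699
python3 drive.py '[[-0.001,0,0.0012,0,0,0],[0,0,0,0,0,0],[0,0,0,0,0,0]]'
python3 drive.py '[[-0.0006,0,0.0008,0,0,0],[0,0,0,0,0,0],[0,0,0,0,0,0]]'
```

```text
t 26.42 d now [-0.0014  0.0001  0.0024] rot [-0.0001 -0.     -0.0004] d after rot [-0.0014  0.0001  0.0024] F [ 0.7277  0.8911 -2.2665]
time: 26.67
tool_pos: [0.539, -0.025, 0.0299]
tool_rot: [-3.141, -0.699, 1.447]
contact_force: [0.1, 0.1, -2.7]
opening: 0.0257
grip_force: 34.6
time: 26.92
tool_pos: [0.539, -0.025, 0.0288]
tool_rot: [-3.141, -0.699, 1.447]
contact_force: [1.4, -0.5, -1.7]
opening: 0.0262
grip_force: 34.6
```

```bash
python3 drive.py '[[-0.0004,0,0.0005,0,0,0],[0,0,0,0,0,0],[0,0,0,0,0,0]]'
python3 drive.py '[[-0.0003,0,0.0004,0,0,0],[0,0,0,0,0,0],[0,0,0,0,0,0]]'
```

```text
time: 27.17
tool_pos: [0.539, -0.025, 0.0286]
tool_rot: [3.142, -0.699, 1.447]
contact_force: [-1.5, -1.6, 3.5]
opening: 0.026
grip_force: 34.6
time: 27.42
tool_pos: [0.539, -0.025, 0.0286]
tool_rot: [3.141, -0.7, 1.447]
contact_force: [-3.0, -2.2, 7.7]
opening: 0.0257
grip_force: 34.6
```

It's down. I'll release, back out along the fingers, then check numerically from the top.

```bash
python3 drive.py '[[0.0004,0,-0.0005,0,0,0],[0,0,0,0,0,0],[0,0,0,0,0,0],[0,0,0,0,0,0],[0,0,0,0,0,0],[0,0,0,0,0,0]]' 0.06
python3 drive.py '[[0,0,-0.008,0,0,0],[0,0,-0.02,0,0,0],[0,0,-0.03,0,0,0],[0,0,-0.035,0,0,0],[0,0,-0.035,0,0,0],[0,0,-0.035,0,0,0],[0,0,0,0,0,0],[0,0,0,0,0,0]]'
python3 - <<'E'
from h import *
np.set_printoptions(precision=4,suppress=True)
for n,box in(("top",(238,166,313,212)),("side",(225,185,300,262))):
    c=cam(n);i=c["image"];g=i.mean(2);m=np.zeros(g.shape,np.uint8);a,b,d,e=box;m[b:e,a:d]=(g[b:e,a:d]>60)
    for k in cv2.findContours(m,0,1)[0]:
        if cv2.contourArea(k)>60:
            p=cv2.boxPoints(cv2.minAreaRect(k)); print(n,cv2.contourArea(k),p.round(1).tolist(),plane(c,p,.032)[:,:2].tolist())
E
```

```text
time: 27.92
tool_pos: [0.539, -0.0249, 0.0282]
tool_rot: [-3.141, -0.699, 1.447]
contact_force: [-0.3, -0.3, -1.5]
opening: 0.0586
grip_force: 0.0
time: 28.58
tool_pos: [0.5265, -0.1308, 0.1545]
tool_rot: [3.138, -0.696, 1.447]
contact_force: [0.8, 0.5, -0.5]
opening: 0.0597
grip_force: 0.0
top 501.5 [[251.0, 188.8000030517578], [253.89999389648438, 176.10000610351562], [314.70001220703125, 190.1999969482422], [311.79998779296875, 202.89999389648438]] [[0.5315058086103197, 0.05850553728242269], [0.5748426237213173, 0.04977019535036659], [0.5324197394662685, -0.15583915415207442], [0.48931959511353773, -0.14632279237997764]]
side 1402.0 [[225.0, 261.0], [225.0, 211.0], [281.0, 211.0], [281.0, 261.0]] [[0.3392503975115482, -0.04873376960541037], [0.44611515283718906, 0.07619824376237438], [0.5605007291436627, -0.031756685656810446], [0.4435956687779419, -0.14707501938197215]]
side 610.0 [[249.0, 201.0], [262.5, 187.5], [306.5, 231.5], [293.0, 245.0]] [[0.5200300221207075, 0.05694107610495269], [0.5841212099225369, 0.0679118885633071], [0.5600178628257159, -0.12902014294015052], [0.5016749719743693, -0.13415939402789545]]
side 367.0 [[267.0, 185.0], [299.0, 185.0], [299.0, 203.0], [267.0, 203.0]] [[0.6006958628093296, 0.06594923513004802], [0.6696932480802215, 0.0008831578499620685], [0.6187477822634887, -0.04652954034452367], [0.5523113278218118, 0.01620709023429734]]
side 275.5 [[225.0, 185.0], [254.0, 185.0], [254.0, 204.0], [225.0, 204.0]] [[0.5102736518579605, 0.15139228203813437], [0.5727167989099267, 0.0923666553536342], [0.5228203497481967, 0.03895118892729821], [0.4627329636146804, 0.09566222453848039]]
```

```bash
python3 -c "
from cell import robot
print(robot.hand_in())"
```

```text
the job is handed in; nothing more can be done
None
```

I drew the reader out of its tube and set it flat on the mat, then took it again by its handle. I pressed it on the label for about 2 s at roughly 4 N (nose about 7 mm in), laid it back flat on the mat and handed in at about 29 s. The hand-in gave no verdict. Centring on the label was judged from the arm pose and image numbers to about 3 mm.

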